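Open the label printer and load its cassette

TASK

The label printer needs its new cassette. Press the red pad on the closed cover with a slow, measured push, feeling for how deep it must go, until the catch lets go, then get out of the way so that the cover springs open by itself; set the yellow cassette down upright and fully home in the bay inside, not dropping it, and let go, leaving the cover open. Do not push hard on the printer, and leave the blue spent cassette and the other things on the desk where they are.

Things in the scene. Friction and masses are not known exactly. Their poses are not given: they have to be found in the camera images.
- printer: Label printer fixed to the desk: grey base 220 (x) x 180 (y) x 70 mm high, 5 mm walls, inner floor 40 mm above the desk; white closed cover above it to 115 mm above the desk. Origin: centre of the underside; x from its front (robot side, label slot) to its back, y left, z up. More than 22 N from the robot on the printer or its cover counts as damage.
- pad (a point): Centre of the top of the red ribbed pad, 24 (x) x 44 (y) x 3 mm, on the cover's front edge (turns with it): closed, 118 mm above the desk, 92 mm in front of the printer's origin. Pushed down it resists with 4 to 6 N; at a hidden depth, 3 to 17 mm, different each time, the catch lets go (3 N left); 1.5 mm deeper is a firm stop, force climbing fast: 8 to 10 N felt slowly (7 mm/s) means it has let go.
- cover (a joint): Cover angle, rad: 0 closed and caught, to -0.1 pressed in, 1.75 fully open, leaning back. Pressed too little it comes back and stays caught. Once the catch has let go it opens as the push is taken away, in about 2 s, front edge rising at up to 0.3 m/s: move off at once, towards the printer's front (-x) and up. From 0.3 to 1.3 rad the robot must not touch it with over 1.5 N.
- cover_hinge (a point): Middle of the cover's hinge line, along printer y, 104 mm behind the printer's origin and 70 mm above the desk.
- bay (a point): Centre of the orange floor of the cassette bay, 40 mm above the desk at the printer's origin, axes as the printer's. 75 (x) x 43 (y) mm between black guides 22 mm high with flared tops to 30 mm; both long sides are open over their middle 55 mm, with 55 mm of free floor beyond for fingers. The cassette stands in it, long side along printer x, either way round, entering from above.
- cassette_center (a point): Centre of the new cassette: a loose yellow box with black reels, 70 (x) x 38 (y) x 62 mm high (z), standing upright on the desk, about 0.16 kg; the point is half-way up (31 mm). Grip it across its 38 mm width (y).
- spent_center (a point): Centre of the spent cassette, the same size and shape but blue with white reels; leave it alone.
- amber: Amber bottle with black cap, 54 mm diameter, 110 mm high; origin at the centre of its underside; leave alone.
- white: White jar with blue cap, 60 mm diameter, 120 mm high; origin at the centre of its underside; leave alone.
- mouse: Round black computer mouse, 62 mm diameter, 33 mm high; origin at the centre of its underside; leave alone.
- calculator: White calculator, 140 (x) x 85 x 16 mm; origin at the centre of its underside; leave alone.
- stapler: Red stapler, 130 (x) x 35 x 54 mm high; origin at the centre of its underside; leave alone.
Things that resemble listed ones, but are neither listed nor needed, are in the scene too. Of the things like the part that bears cassette_center, leave any that is brown or green; of the rest the smaller one is meant.

How it is judged (in metres and radians):
On the way:
1. the catch has let go and the cover has sprung open (past 1.3 rad) (value of joint cover above 1.3 rad), for 0.2 s.
At the end, for the whole second after the job is handed in: The cover stands open (past 1.3 rad) and the yellow cassette stands released, upright (within 0.08 rad) and at rest on the floor of the bay: its centre within 6 mm of the bay's centre from above, 28 to 34 mm above the bay floor, its long side along the bay within 0.12 rad (value of joint cover above 1.3 rad and horizontal distance between cassette_center and bay below 0.006 m and z of cassette_center in the frame of bay between 0.028 and 0.034 m and angle between the x axis of cassette_center and the x axis of bay, either way round below 0.12 rad and angle between cassette_center's own z axis and vertical below 0.08 rad); the robot touches nothing.
It fails at once if the cassette is rammed against the printer with more than 40 N (contact force between cassette and printer above 40 N).
It fails at once if the cassette is dropped into the bay (faster than 0.7 m/s over it) (horizontal distance between cassette_center and bay below 0.02 m and z of cassette_center in the frame of bay below 0.1 m and linear speed of cassette above 0.7 m/s).
It fails at once if the robot pushes on the printer or its cover with more than 22 N (contact force between any of the arm, the fingers and printer above 22 N).
It fails at once if the robot hinders the cover as it swings open (more than 1.5 N between 0.3 and 1.3 rad) (value of joint cover between 0.3 and 1.3 rad and contact force between any of the arm, the fingers and printer above 1.5 N).
It fails at once if the spent cassette or another thing on the desk is shifted by more than 20 mm (distance of any of spent_center, amber, white, mouse, calculator, stapler from where it was at the start of the episode above 0.02 m).
It also fails if it takes over 67 s, if anything falls off the work surface, if the arm or the gripper's body presses on something with over 40 N, if the wrist force passes 120 N, or if a joint passes its speed limit or range.

ROBOT

A 6-joint arm with a two-finger parallel gripper is mounted at the origin on the work surface. World frame = base frame: x ahead of the robot, y to its left, z up, the work surface at z = 0. Lengths are in mm, angles in degrees, forces in N, time in s.
With the tool pointing down it reaches from about 300 to 850 mm from the base axis. Payload 4.2 kg.
Tool frame: the origin (TCP) lies between the finger pads; the fingertips stand 14 mm ahead of it and the grasp point (between the pads) lies 5 mm behind it (env.finger_overhang is the distance from the TCP to the fingertips, in mm); z points along the fingers, y is the line along which they close (so a half turn about z gives the same grasp; the last joint's range is limited). The gripper opens to 91 mm and grips with 3 to 60 N. Pads are 32 mm wide; open, the fingers measure 118 mm over their backs; the gripper's body (76 mm by 178 mm) begins 60 mm behind the grasp point.
Start: joints at [-70.818, 18.312, 89.639, -0, 72.044, -1.146], TCP at [199.76, -539.201, 227.976] pointing down, gripper open.
Joint ranges: [-177.97, 177.97], [-48.28, 115.42], [12.27, 149.76], [-77.06, 257.06], [2.81, 150.46], [-146.56, 146.56]. Speed limits (degrees/s): [147.25, 147.25, 180, 180, 180, 180].

INTERFACE

Orientations are given as [roll, pitch, yaw] about the fixed x, y, z axes, in that order (R = Rz(yaw) Ry(pitch) Rx(roll)).
In Python, from workcell import status, cams, env, finder gives the robot as it stands.
- The arm moves only by the tool apply_moves, never from a script. Its argument "increments" is a list of rows, each a list of 7 numbers: the opening, from -1 (shut) to 1 (fully open), then the shift along the world's x, y, z in m, then the turn, a rotation vector about the world's x, y, z in degrees. In form: [[gripper, x, y, z, ax, ay, az], ...]. A call has 1 to 5 rows; each row shifts and turns the commanded pose from where the row before left it; what a row does not reach is not made up. A row lasts 1/12 s, in which the tool goes at most 41.7 mm and 7.16 degrees, less where a joint would pass 70% of its speed; a pose out of reach is approached as far as the arm can. A call with a gripper value outside its range is refused whole. The fingers move at their own pace and stop on an object; "newtons" is the grip in N (left out, the last holds). Time passes only in rows, so rows that do not move let the fingers close. It gives the time, the measured TCP pose, the force, the opening and the grip force at its end, in the units of the state.
- status.state(): the state, without advancing time (a new reading comes with each control period).
- cams.grab_frame(name): name is "side" or "top"; returns a dict with "color" (400x640x3 uint8, red, green, blue), "intrinsics" (3x3 intrinsics, pixels), "k1" (the pictures are not rectified: a ray, as slopes to the right and down, at radius r is drawn at 1 + k1 r^2 times it, then the intrinsics apply), "R" (3x3) and "t" (3): a world point X has camera coordinates R X + t. Camera axes: x right, y down, z forward; pixel columns grow to the right and rows downward; lengths in mm; the calibration is good to about 2 mm. A picture is of the moment at which its call begins. There is no depth.
- env.job_done(): hands the job in; it is judged then, once.
Trained networks look in the newest picture that a camera, given by its name, has taken for a name from the list of things; names that differ only in an ending like _2 or _b are one class to them, and where a whole thing is asked for, a point or a joint stands for the part that bears it (a point fixed in the world has none). Each returns a list of dicts, best first, with "score" (0 to 1); they miss things now and then, are a little off and sometimes report something else, mostly with a low value. They report only what shows in the picture. A call takes as long as a camera call. They do not tell look-alikes from the thing itself.
- finder.boxes_of(query, camera): "rect" ([left, top, width, height] in pixels, round what is visible of it).
- finder.trace(query, camera): "pixels" (400x640 bool, what is visible of it) and "rect" ([left, top, width, height] in pixels, round what is visible of it).
The state is a dict: "time_s": time; "qpos": joint angles; "qvel": joint speeds; "effort": joint torques, N m; "ee_pos": TCP position; "ee_rot": TCP orientation; "force": force on the tool from outside, world axes, zero at the start; "torque": the same for the moment, N m; "gripper_width": finger opening in mm; "gripper_force": force on a finger pad.
Only numpy, scipy, OpenCV 4.12 (cv2) and the standard library are available. Lean on these libraries where they do the work, as an engineer would, in place of code of your own. Each camera call takes 0.05 s, during which the arm holds its last target. There are 200 camera calls.

## Working session

There is one attempt and no reset: what is moved stays moved. The work goes in short steps, Python scripts to look and compute and a tool call to move; the robot and the scene stay as the last step left them, time stands still between calls to the robot, and variables do not carry over. Pictures are saved under pics/ and viewed, at most 10 in all, crops included, and the job is handed in when it is done.

Besides the shell and the picture viewer there is one more tool, called after "Request:" as a command line: name --pt "numbers of a row" for each row, then --argument value for the rest. apply_moves: Moves the arm, as the interface text tells. Its arguments: {"type":"object","properties":{"increments":{"type":"array","items":{"type":"array","items":{"type":"number"}}},"newtons":{"type":"number"}},"required":["increments"]}

```bash
mkdir -p pics; ls; cat > h.py <<'E'
import numpy as np, cv2
from workcell import status, cams, env, finder
def ray(f,uv):
    K=f["intrinsics"];k=f["k1"];p=np.array([(uv[0]-K[0][2])/K[0][0],(uv[1]-K[1][2])/K[1][1]])
    s=p.copy()
    for _ in range(30): s=p/(1+k*(s@s))
    R=np.array(f["R"]);t=np.array(f["t"])
    return -R.T@t, R.T@np.array([s[0],s[1],1])
def atz(f,uv,z):
    c,d=ray(f,uv); return c+d*(z-c[2])/d[2]
def proj(f,X):
    R=np.array(f["R"]);t=np.array(f["t"]);c=R@np.array(X,float)+t
    s=c[:2]/c[2]; s=s*(1+f["k1"]*(s@s)); K=f["intrinsics"]
    return np.array([K[0][0]*s[0]+K[0][2],K[1][1]*s[1]+K[1][2]])
def tri(fa,a,fb,b):
    c1,d1=ray(fa,a);c2,d2=ray(fb,b)
    A=np.stack([d1,-d2],1);s=np.linalg.lstsq(A,c2-c1,rcond=None)[0]
    p,q=c1+s[0]*d1,c2+s[1]*d2
    return (p+q)/2,np.linalg.norm(p-q)
E
python3 - <<'E'
from h import *
fs={n:cams.grab_frame(n) for n in("side","top")}
for n,f in fs.items():
    cv2.imwrite(f"pics/{n}0.png",f["color"][:,:,::-1]); print(n,-np.array(f["R"]).T@f["t"],np.array(f["R"])[2],f["intrinsics"][0][0],f["k1"])
    for q in("printer","pad","cassette_center","spent_center","amber","white","mouse","calculator","stapler"):
        print(n,q,[(np.round(r["rect"]).tolist(),round(r["score"],2)) for r in finder.boxes_of(q,n)])
print(status.state()["time_s"],status.state())
E
```

```text
pics
side [149.53483514 430.48052177 813.19811151] [ 0.44695742 -0.45373687 -0.77094223] 361.2847915979074 -0.025253043296964504
side printer [([232.0, 165.0, 108.0, 107.0], 0.69)]
side pad [([231.0, 161.0, 108.0, 93.0], 0.8)]
side cassette_center [([367.0, 202.0, 29.0, 25.0], 0.81), ([327.0, 164.0, 37.0, 28.0], 0.8), ([410.0, 177.0, 44.0, 52.0], 0.78), ([379.0, 167.0, 23.0, 31.0], 0.68), ([230.0, 164.0, 108.0, 106.0], 0.59), ([379.0, 126.0, 48.0, 26.0], 0.43)]
side spent_center [([355.0, 142.0, 22.0, 30.0], 0.79), ([232.0, 164.0, 105.0, 92.0], 0.71)]
side amber [([282.0, 144.0, 19.0, 29.0], 0.77)]
side white [([227.0, 333.0, 38.0, 45.0], 0.65), ([233.0, 163.0, 104.0, 92.0], 0.24)]
side mouse [([436.0, 163.0, 20.0, 20.0], 0.75)]
side calculator [([378.0, 125.0, 49.0, 30.0], 0.74)]
side stapler [([163.0, 290.0, 54.0, 48.0], 0.94)]
top [ 290.39061846    5.87067472 1465.89264124] [ 0.20036589  0.00659511 -0.97969894] 464.1444954272039 -0.0061067048436984715
top printer [([266.0, 154.0, 67.0, 72.0], 0.72)]
top pad [([268.0, 153.0, 62.0, 71.0], 0.83), ([267.0, 154.0, 67.0, 74.0], 0.52), (
[... 584 characters left out ...]
.0, 43.0], 0.85)]
1.0 {'time_s': 1.0, 'qpos': array([-7.08177413e+01,  1.83101057e+01,  8.96383225e+01,  1.51863420e-03,
        7.20435764e+01, -1.14801951e+00]), 'qvel': array([ 0.1131595 ,  0.01094156,  0.01071744, -0.01848637,  0.00581467,
       -0.10097742]), 'effort': array([ 2.13800836e-04, -4.12358558e+01, -2.32231826e+01,  7.29429116e-02,
        3.77432141e-02, -5.57965365e-06]), 'ee_pos': array([ 199.76826685, -539.20438164,  227.99852995]), 'ee_rot': array([ 1.79991977e+02, -1.28424739e-03,  2.03298102e+01]), 'force': array([ 0.11460208, -0.09437564,  0.05948827]), 'torque': array([-0.01571408, -0.00985682, -0.01676051]), 'gripper_force': 0.0, 'gripper_width': 91.28713520473543}
```

```bash
python3 - <<'E'
import cv2
a=cv2.imread("pics/side0.png");b=cv2.imread("pics/top0.png")
cv2.imwrite("pics/s1.png",cv2.resize(a[110:390,150:470],None,fx=2.1,fy=2.1,interpolation=cv2.INTER_CUBIC))
cv2.imwrite("pics/t1.png",cv2.resize(b[120:320,170:490],None,fx=2.5,fy=2.5,interpolation=cv2.INTER_CUBIC))
E
```

```text
(no output)
```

View pics/s1.png

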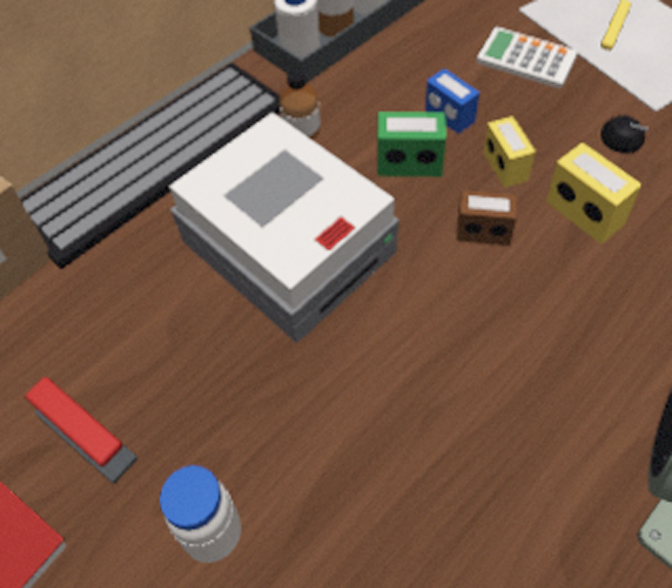

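View pics/t1.png

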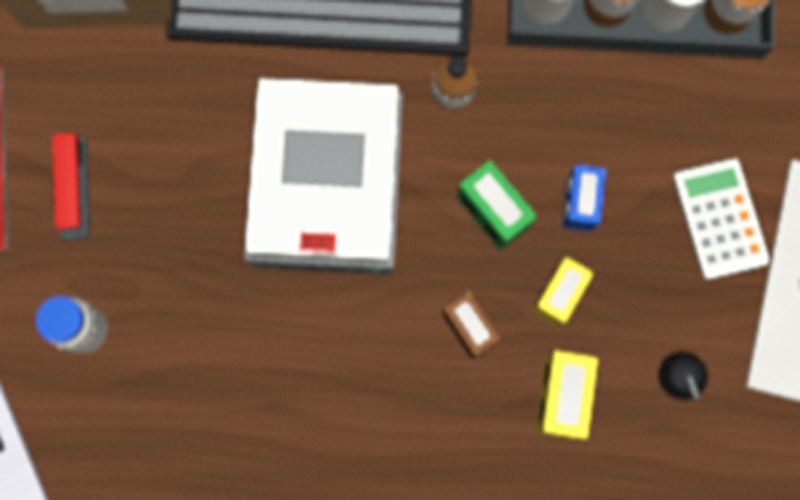

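The smaller yellow box (side 389,182; top 396,236) is the target. Look-alikes are the larger yellow box (top 398,277), brown (358,250), green (369,201) and blue spent (404,198).

```bash
cat > fit.py <<'E'
from h import *
from scipy.optimize import minimize
S=8
def hullmask(pts,x0,y0,w,h):
    m=np.zeros((h*S,w*S),np.uint8)
    p=((np.array(pts)-[x0,y0]+0.5)*S*16).round().astype(np.int32)
    cv2.fillConvexPoly(m,cv2.convexHull(p),1,shift=4)
    return cv2.resize(m.astype(np.float32),(w,h),interpolation=cv2.INTER_AREA)
def box(P,lx,ly,z0,z1,l2=None,w2=None):
    x,y,a=P[:3];c,s=np.cos(a),np.sin(a);l2=l2 or lx;w2=w2 or ly
    o=[]
    for (L,W,z) in((lx,ly,z0),(l2,w2,z1)):
        for i in(-.5,.5):
            for j in(-.5,.5): o.append([x+c*i*L-s*j*W,y+s*i*L+c*j*W,z])
    return np.array(o)
def comp(mask,uv):
    n,l=cv2.connectedComponents(mask.astype(np.uint8)); 
    ys,xs=np.nonzero(l>0); k=np.argmin((xs-uv[0])**2+(ys-uv[1])**2)
    m=(l==l[ys[k],xs[k]])
    return m
def target(m,fill=True):
    ys,xs=np.nonzero(m);p=np.stack([xs,ys],1).astype(np.int32)
    o=np.zeros(m.shape,np.uint8)
    cv2.fillConvexPoly(o,cv2.convexHull(p),1); return o.astype(np.float32)
def fit(views,P0,boxf,steps):
    def cost(P):
        e=0
        for f,m in views:
            ys,xs=np.nonzero(m);x0,y0=xs.min()-15,ys.min()-15;w,h=xs.max()+16-x0,ys.max()+16-y0
            r=hullmask([proj(f,X) for X in boxf(P)],x0,y0,w,h)
            e+=np.abs(r-m[y0:y0+h,x0:x0+w]).sum()
        return e
    P0=np.array(P0,float)
    sim=np.vstack([P0]+[P0+np.eye(len(P0))[i]*steps[i] for i in range(len(P0))])
    for _ in range(2):
        r=minimize(cost,sim[0],method="Nelder-Mead",options=dict(initial_simplex=sim,xatol=.02,fatol=.05,maxiter=600))
        sim=np.vstack([r.x]+[r.x-.7*np.eye(len(P0))[i]*steps[i] for i in range(len(P0))])
    return r.x,r.fun
E
python3 - <<'E'
from fit import *
import pickle
fs={n:cams.grab_frame(n) for n in("side","top")}
pickle.dump(fs,open("f0.pkl","wb"))
hsv={n:cv2.cvtColor(f["color"],cv2.COLOR_RGB2HSV) for n,f in fs.items()}
M={}
for n,uv in(("side",(389,182)),("top",(396,236))):
    h=hsv[n]; m=(h[...,0]>20)&(h[...,0]<36)&(h[...,1]>110)&(h[...,2]>70)
    M[n]=target(comp(m,uv))
g=atz(fs["top"],(396,236),62);print("guess",g)
V=[(fs[n],M[n]) for n in M]
for v in (V,V[:1],V[1:]):
  print(min([fit(v,[g[0],g[1],a],lambda P:box(P,70,38,0,62),[10,10,.3]) for a in(-.8,-.4,0.,.4)],key=lambda r:r[1]), [int(m.sum()) for _,m in v])
print("free height", fit(V,[g[0],g[1],-.4,60],lambda P:box(P,70,38,0,P[3]),[10,10,.3,8]))
# pad
c={}
for n,uv in(("side",(309,220)),("top",(297,217))):
    h=hsv[n]; m=((h[...,0]<8)|(h[...,0]>170))&(h[...,1]>120)
    m=comp(m,uv);ys,xs=np.nonzero(m);c[n]=(xs.mean(),ys.mean());print(n,c[n],m.sum(),atz(fs[n],c[n],118))
print("pad tri",tri(fs["side"],c["side"],fs["top"],c["top"]))
# cover white
W={}
for n,uv in(("side",(270,180)),("top",(300,165))):
    h=hsv[n]; m=(h[...,1]<60)&(h[...,2]>(150 if n=="top" else 175)); m=comp(m,uv); W[n]=m
    r=cv2.minAreaRect(np.argwhere(m)[:,::-1].astype(np.float32));print(n,m.sum(),r)
    q=cv2.approxPolyDP(cv2.convexHull(np.argwhere(m)[:,::-1].astype(np.int32)),5,True)[:,0]
    for p in q: print(p,atz(fs[n],p,115).round(1))
for q in ("printer",):
  for n in fs:
    t=finder.trace(q,n)[0];np.save(f"m_{n}.npy",t["pixels"]);v=target(t["pixels"])
    p=tri(fs["side"],c["side"],fs["top"],c["top"])[0]
    print(n,fit([(fs[n],v)],[p[0]+92,p[1],0.,210,170],lambda P:box(P,220,180,0,115,P[3],P[4]),[10,10,.1,10,10]),v.sum())
vs=[(fs[n],target(np.load(f"m_{n}.npy"))) for n in fs]
print(fit(vs,[p[0]+92,p[1],0.,210,170],lambda P:box(P,220,180,0,115,P[3],P[4]),[10,10,.1,10,10]))
E
```

```text
guess [ 490.87031005 -207.62814717   62.        ]
(array([ 4.96249061e+02, -2.07965962e+02, -4.84204582e-01]), np.float64(79.59375)) [595, 401]
(array([ 496.37183304, -207.70573927,   -0.49639016]), np.float64(25.296875)) [595]
(array([ 4.95115280e+02, -2.08754039e+02, -4.26757571e-01]), np.float64(47.9375)) [401]
free height (array([ 4.96067314e+02, -2.07723880e+02, -4.86702176e-01,  6.24315290e+01]), np.float64(79.921875))
side (np.float64(308.94354838709677), np.float64(220.7016129032258)) 124 [526.58497744  96.8626862  118.        ]
top (np.float64(297.10526315789474), np.float64(216.42105263157896)) 76 [524.48573367  93.61492702 118.        ]
pad tri (array([526.42765182,  94.77340329, 115.34768349]), np.float64(3.502076208057759))
side 3547 ((283.7823791503906, 201.17062377929688), (84.2774887084961, 65.18760681152344), 40.601295471191406)
[336 205] [512.9  16.5 115. ]
[287 246] [514.9 179.  115. ]
[231 198] [721.9 179.2 115. ]
[280 164] [719.9  14.6 115. ]
top 4022 ((299.2639465332031, 187.3045654296875), (59.27754592895508, 71.53204345703125), 4.085616588592529)
[328 154] [722.4  13.2 115. ]
[326 225] [504.3   7.2 115. ]
[269 221] [506.6 175.6 115. ]
[273 152] [719.2 180.4 115. ]
side (array([6.20825202e+02, 9.64581870e+01, 5.40880669e-03, 2.12500997e+02,
       1.71947001e+02]), np.float64(147.5625)) 7245.0Traceback (most recent call last):
  File "<stdin>", line 30, in <module>
IndexError: list index out of range
```

Target cassette is at about (496, -208), yaw -28°, and the pad at about (526, 95). I'm moving over the pad with the gripper shut.

Request:
apply_moves --pt "-1 0.02 0.038 0 0 0 -1.3" --pt "-1 0.02 0.038 0 0 0 -1.3" --pt "-1 0.02 0.038 0 0 0 -1.3" --pt "-1 0.02 0.036 0 0 0 -1.3" --pt "-1 0.02 0.036 0 0 0 -1.3" --newtons 20

```text
time_s: 1.62
ee_pos: [298.4, -354.9, 228.1]
ee_rot: [180.0, -0.0, 13.7]
force: [0.3, -0.1, -0.5]
gripper_width: 60.9
gripper_force: 0.0
```

Request:
apply_moves --pt "-1 0.02 0.036 0 0 0 -1.3" --pt "-1 0.02 0.036 0 0 0 -1.3" --pt "-1 0.02 0.036 0 0 0 -1.3" --pt "-1 0.02 0.036 0 0 0 -1.3" --pt "-1 0.02 0.036 0 0 0 -1.3"

```text
time_s: 2.03
ee_pos: [398.5, -174.7, 228.3]
ee_rot: [180.0, -0.0, 7.2]
force: [1.1, -0.7, 0.5]
gripper_width: 27.3
gripper_force: 0.0
```

Request:
apply_moves --pt "-1 0.02 0.036 0 0 0 -1.3" --pt "-1 0.02 0.036 0 0 0 -1.3" --pt "-1 0.02 0.036 0 0 0 -1.3" --pt "-1 0.02 0.036 0 0 0 -1.3" --pt "-1 0.02 0.036 0 0 0 -1.3"

```text
time_s: 2.45
ee_pos: [498.6, 5.5, 228.2]
ee_rot: [180.0, -0.0, 0.8]
force: [0.9, -1.5, 0.2]
gripper_width: 0.2
gripper_force: 0.0
```

Request:
apply_moves --pt "-1 0.02 0.036 0 0 0 -0.8" --pt "-1 0 0.036 -0.03 0 0 0" --pt "-1 0 0.016 -0.03 0 0 0" --pt "-1 0 0 0 0 0 0" --pt "-1 0 0 0 0 0 0"

```text
time_s: 2.87
ee_pos: [517.0, 87.8, 170.1]
ee_rot: [179.9, 0.2, 0.2]
force: [-0.2, -0.0, -0.3]
gripper_width: 0.5
gripper_force: 0.0
```

Request:
apply_moves --pt "-1 0.004 0.007 -0.015 0 0 0" --pt "-1 0 0 -0.015 0 0 0" --pt "-1 0 0 0 0 0 0" --pt "-1 0 0 0 0 0 0"

```text
time_s: 3.2
ee_pos: [522.5, 93.3, 142.5]
ee_rot: [180.0, -0.1, -0.1]
force: [-0.2, 0.8, 0.6]
gripper_width: 0.8
gripper_force: 0.0
```

```bash
python3 - <<'E'
from h import *
print(status.state()["ee_pos"],status.state()["force"])
f=cams.grab_frame("side");c=f["color"][180:270,250:350,::-1]
cv2.imwrite("pics/p2.png",cv2.resize(c,None,fx=6,fy=6,interpolation=cv2.INTER_CUBIC))
E
```

```text
[522.49197748  93.27950721 142.48673604] [-0.23062966  0.80431394  0.55110358]
```

View pics/p2.png

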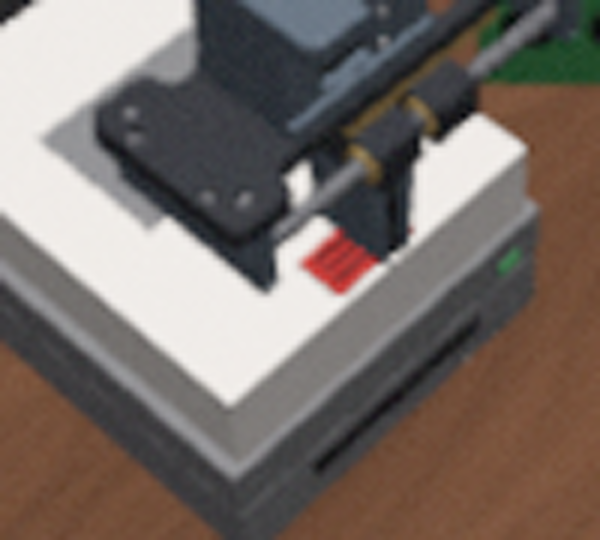

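```bash
python3 - <<'E'
from h import *
import pickle
f=pickle.load(open("f0.pkl","rb"))["side"]
for X in [(522.5,93.3,128.5),(506,93,128.5),(538,93,128.5),(522.5,107,128.5),(522,180,207),(522,93,118),(484,182,207)]:
    print(X,((proj(f,X)-[250,180])*6).round())
E
```

```text
(522.5, 93.3, 128.5) [366. 229.]
(506, 93, 128.5) [397. 252.]
(538, 93, 128.5) [339. 207.]
(522.5, 107, 128.5) [341. 250.]
(522, 180, 207) [181. 244.]
(522, 93, 118) [369. 245.]
(484, 182, 207) [253. 310.]
```

Request:
apply_moves --pt "-1 0 0.001 -0.003 0 0 0" --pt "-1 0 0 -0.002 0 0 0" --pt "-1 0 0 -0.001 0 0 0" --pt "-1 0 0 -0.0006 0 0 0" --pt "-1 0 0 -0.0006 0 0 0"

```text
time_s: 3.67
ee_pos: [522.0, 95.4, 134.2]
ee_rot: [180.0, -0.0, 0.0]
force: [0.0, 0.1, -0.3]
gripper_width: 0.4
gripper_force: 0.0
```

Request:
apply_moves --pt "-1 0 0 -0.0006 0 0 0" --pt "-1 0 0 -0.0006 0 0 0" --pt "-1 0 0 -0.0006 0 0 0"

```text
time_s: 3.92
ee_pos: [522.0, 95.4, 132.3]
ee_rot: [180.0, -0.0, 0.0]
force: [-0.6, 0.3, 3.2]
gripper_width: 0.5
gripper_force: 2.1
```

Request:
apply_moves --pt "-1 0 0 -0.0006 0 0 0" --pt "-1 0 0 -0.0006 0 0 0" --pt "-1 0 0 -0.0006 0 0 0"

```text
time_s: 4.17
ee_pos: [521.7, 95.5, 130.8]
ee_rot: [180.0, 0.0, 0.0]
force: [-3.2, -0.4, 5.1]
gripper_width: 0.4
gripper_force: 2.5
```

Request:
apply_moves --pt "-1 0 0 -0.0006 0 0 0" --pt "-1 0 0 -0.0006 0 0 0"

```text
time_s: 4.33
ee_pos: [521.3, 95.5, 129.4]
ee_rot: [180.0, 0.1, 0.0]
force: [-3.9, 0.6, 4.4]
gripper_width: 0.5
gripper_force: 2.6
```

Request:
apply_moves --pt "-1 0 0 -0.0006 0 0 0" --pt "-1 0 0 -0.0006 0 0 0"

```text
time_s: 4.5
ee_pos: [521.1, 95.5, 128.0]
ee_rot: [180.0, 0.1, 0.0]
force: [-3.6, 0.4, 5.7]
gripper_width: 0.5
gripper_force: 2.6
```

Request:
apply_moves --pt "-1 0 0 -0.0006 0 0 0" --pt "-1 0 0 -0.0006 0 0 0"

```text
time_s: 4.67
ee_pos: [520.8, 95.4, 126.8]
ee_rot: [180.0, 0.1, 0.0]
force: [-3.6, -0.1, 4.3]
gripper_width: 0.2
gripper_force: 2.7
```

Request:
apply_moves --pt "-1 0 0 -0.0006 0 0 0" --pt "-1 0 0 -0.0006 0 0 0"

```text
time_s: 4.83
ee_pos: [521.5, 95.4, 125.5]
ee_rot: [180.0, 0.1, 0.0]
force: [-2.4, -0.6, 3.5]
gripper_width: 0.2
gripper_force: 1.8
```

Request:
apply_moves --pt "-1 0 0 -0.0006 0 0 0" --pt "-1 0 0 -0.0004 0 0 0"

```text
time_s: 5.0
ee_pos: [521.7, 95.4, 124.7]
ee_rot: [180.0, 0.0, 0.0]
force: [-3.4, -0.6, 7.4]
gripper_width: 0.7
gripper_force: 3.7
```

Request:
apply_moves --pt "-1 0 0 -0.0004 0 0 0"

```text
time_s: 5.08
ee_pos: [521.7, 95.4, 124.6]
ee_rot: [180.0, 0.0, 0.0]
force: [-4.3, 0.9, 9.6]
gripper_width: 0.5
gripper_force: 4.7
```

Request:
apply_moves --pt "-1 -0.012 0 0.012 0 0 0" --pt "-1 -0.03 0 0.025 0 0 0" --pt "-1 -0.035 0 0.02 0 0 0" --pt "-1 -0.035 0 0.02 0 0 0" --pt "-1 -0.02 -0.03 0.01 0 0 0"

```text
time_s: 5.5
ee_pos: [388.7, 68.0, 212.8]
ee_rot: [-179.9, -0.2, 0.3]
force: [0.7, -0.7, -0.4]
gripper_width: 0.3
gripper_force: 0.0
```

Request:
apply_moves --pt "1 0 -0.04 0 0 0 0" --pt "1 0 -0.04 0 0 0 0" --pt "1 0.01 -0.04 0 0 0 0" --pt "1 0.02 -0.035 0 0 0 0" --pt "1 0.02 -0.035 0 0 0 0"

```text
time_s: 5.92
ee_pos: [440.6, -126.9, 211.5]
ee_rot: [179.9, -0.1, -0.0]
force: [1.2, 0.2, 0.0]
gripper_width: 30.7
gripper_force: 0.0
```

Request:
apply_moves --pt "1 0.02 -0.035 0 0 0 -5" --pt "1 0.02 -0.035 0 0 0 -5" --pt "1 0.015 -0.013 0 0 0 -5" --pt "1 0 0 0 0 0 -5" --pt "1 0 0 0 0 0 -5"

```text
time_s: 6.33
ee_pos: [496.2, -209.4, 210.2]
ee_rot: [180.0, -0.0, -25.3]
force: [0.2, 0.3, 0.5]
gripper_width: 64.2
gripper_force: 0.0
```

Request:
apply_moves --pt "1 0 0 0 0 0 -2.8" --pt "1 0 0 0 0 0 0" --pt "1 0 0 0 0 0 0" --pt "1 0 0 0 0 0 0" --pt "1 0 0 0 0 0 0"

```text
time_s: 6.75
ee_pos: [495.1, -207.6, 211.3]
ee_rot: [180.0, -0.0, -27.7]
force: [-1.0, 0.1, -0.1]
gripper_width: 91.0
gripper_force: 0.0
```

```bash
python3 - <<'E'
from h import *
import pickle
fs={n:cams.grab_frame(n) for n in("side","top")}
pickle.dump(fs,open("f1.pkl","wb"))
a=cv2.resize(fs["side"]["color"][90:290,200:460,::-1],None,fx=2,fy=2,interpolation=cv2.INTER_CUBIC)
b=cv2.resize(fs["top"]["color"][120:320,250:390,::-1],None,fx=2,fy=2,interpolation=cv2.INTER_CUBIC)
cv2.imwrite("pics/p3.png",np.hstack([a,b]))
E
```

```text
(no output)
```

View pics/p3.png

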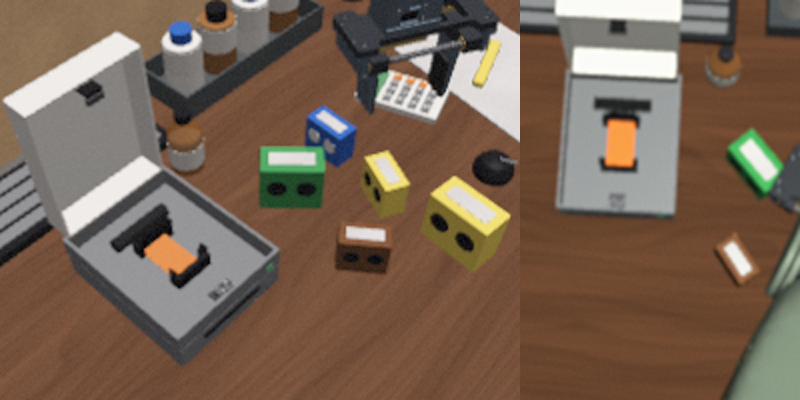

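Request:
apply_moves --pt "1 0.001 0 -0.035 0 0 0" --pt "1 0 0 -0.035 0 0 0" --pt "1 0 0 -0.035 0 0 0" --pt "1 0 0 -0.035 0 0 0" --pt "1 0 0 -0.025 0 0 0"

```text
time_s: 7.27
ee_pos: [494.8, -207.0, 43.8]
ee_rot: [180.0, 0.1, -27.7]
force: [0.3, -0.1, -0.6]
gripper_width: 91.1
gripper_force: 0.0
```

Request:
apply_moves --pt "1 0 0 -0.01 0 0 0" --pt "1 0 0 0 0 0 0" --pt "-1 0 0 0 0 0 0" --pt "-1 0 0 0 0 0 0" --pt "-1 0 0 0 0 0 0" --newtons 20

```text
time_s: 7.68
ee_pos: [497.4, -208.2, 38.2]
ee_rot: [-180.0, -0.2, -27.8]
force: [0.6, -0.2, 0.4]
gripper_width: 73.9
gripper_force: 0.0
```

Request:
apply_moves --pt "-1 0 0 0 0 0 0" --pt "-1 0 0 0 0 0 0" --pt "-1 0 0 0 0 0 0" --pt "-1 0 0 0 0 0 0" --pt "-1 0 0 0 0 0 0"

```text
time_s: 8.1
ee_pos: [496.0, -207.6, 36.5]
ee_rot: [180.0, -0.0, -27.8]
force: [0.4, 0.1, -0.4]
gripper_width: 40.5
gripper_force: 0.0
```

Request:
apply_moves --pt "-1 0 0 0 0 0 0" --pt "-1 0 0 0 0 0 0" --pt "-1 0 0 0 0 0 0"

```text
time_s: 8.35
ee_pos: [496.0, -207.6, 36.4]
ee_rot: [180.0, -0.0, -27.8]
force: [-0.2, 0.1, 2.7]
gripper_width: 37.8
gripper_force: 20.0
```

```bash
python3 - <<'E'
from fit import *
import pickle
fs=pickle.load(open("f1.pkl","rb"));c={}
V=[]
for n,uv in(("side",(285,217)),("top",(300,192))):
    h=cv2.cvtColor(fs[n]["color"],cv2.COLOR_RGB2HSV);m=comp((h[...,0]>4)&(h[...,0]<18)&(h[...,1]>190)&(h[...,2]>150),uv)
    ys,xs=np.nonzero(m);c[n]=(xs.mean(),ys.mean());print(n,m.sum(),c[n],xs.min(),xs.max(),ys.min(),ys.max(),atz(fs[n],c[n],40).round(1))
    r=cv2.minAreaRect(np.argwhere(m)[:,::-1].astype(np.float32));print(r)
print(tri(fs["side"],c["side"],fs["top"],c["top"]))
# printer inner/outer: low-saturation dark-grey base mask of top view
for n,uv in(("side",(270,245)),("top",(300,215))):
    h=cv2.cvtColor(fs[n]["color"],cv2.COLOR_RGB2HSV);m=comp((h[...,1]<75)&(h[...,2]>40),uv)
    ys,xs=np.nonzero(m);print(n,m.sum(),xs.min(),xs.max(),ys.min(),ys.max())
    q=cv2.approxPolyDP(cv2.convexHull(np.argwhere(m)[:,::-1].astype(np.int32)),3,True)[:,0]
    for p in q:print(p,atz(fs[n],p,70).round(1))
E
```

```text
Traceback (most recent call last):
  File "fit.py", line 18, in comp
    ys,xs=np.nonzero(l>0); k=np.argmin((xs-uv[0])**2+(ys-uv[1])**2)
                             ~~~~~~~~~^^^^^^^^^^^^^^^^^^^^^^^^^^^^^
ValueError: attempt to get argmin of an empty sequence
```

Request:
apply_moves --pt "-1 0 0 0.01 0 0 0" --pt "-1 0 0 0.02 0 0 0" --pt "-1 0 0 0.03 0 0 0" --pt "-1 0 0 0.03 0 0 0" --pt "-1 0 0 0.03 0 0 0"

```text
time_s: 8.77
ee_pos: [495.4, -207.2, 157.6]
ee_rot: [-180.0, 0.1, -27.8]
force: [1.2, -0.1, -2.0]
gripper_width: 37.6
gripper_force: 20.0
```

```bash
python3 - <<'E'
from fit import *
import pickle
fs=pickle.load(open("f1.pkl","rb"));c={}
for n,uv in(("side",(285,217)),("top",(300,192))):
    h=cv2.cvtColor(fs[n]["color"],cv2.COLOR_RGB2HSV);print(h[uv[1],uv[0]])
    m=comp((h[...,0]>4)&(h[...,0]<18)&(h[...,1]>160)&(h[...,2]>140),uv)
    ys,xs=np.nonzero(m);c[n]=(xs.mean(),ys.mean());print(n,m.sum(),c[n],xs.min(),xs.max(),ys.min(),ys.max(),atz(fs[n],c[n],40).round(1))
    print(cv2.minAreaRect(np.argwhere(m)[:,::-1].astype(np.float32)))
print(tri(fs["side"],c["side"],fs["top"],c["top"]))
for n,uv in(("side",(270,245)),("top",(300,215))):
    h=cv2.cvtColor(fs[n]["color"],cv2.COLOR_RGB2HSV);m=comp((h[...,1]<75)&(h[...,2]>40),uv)
    q=cv2.approxPolyDP(cv2.convexHull(np.argwhere(m)[:,::-1].astype(np.int32)),3,True)[:,0]
    for p in q:print(n,p,atz(fs[n],p,70).round(1))
E
```

```text
[ 13 162 232]
side 204 (np.float64(283.87745098039215), np.float64(217.33823529411765)) 272 296 207 226 [625.6  97.   40. ]
((283.7509460449219, 217.27169799804688), (21.746047973632812, 14.128787994384766), 42.51044845581055)
[ 15 182 250]
top 286 (np.float64(299.86713286713285), np.float64(191.22727272727272)) 292 307 180 203 [619.   95.5  40. ]
((299.5124206542969, 191.26380920410156), (14.08576774597168, 23.073328018188477), 3.012787342071533)
(array([620.59217234,  97.0712324 ,  43.69478894]), np.float64(5.991747125299698))
side [367  68] [ 893.6 -580.    70. ]
side [338 229] [481.7  42.7  70. ]
side [290 272] [482.6 205.5  70. ]
side [173 229] [785.5 325.2  70. ]
side [158 201] [895.6 303.7  70. ]
side [202 138] [1021.7   76.2   70. ]
side [258 105] [1022.  -151.4   70. ]
side [321  79] [ 971.4 -409.    70. ]
top [357 105] [906.3 -70.6  70. ]
top [356 140] [788.  -72.4  70. ]
top [326 228] [502.2   6.7  70. ]
top [268 224] [504.4 183.5  70. ]
top [237 133] [789.6 305.   70. ]
top [240 100] [901.7 305.8  70. ]
```

Request:
apply_moves --pt "-1 0 0.01 0.02 0 0 2" --pt "-1 0.012 0.03 0.002 0 0 3" --pt "-1 0.012 0.03 0 0 0 3" --pt "-1 0.012 0.03 0 0 0 3" --pt "-1 0.012 0.03 0 0 0 3"

```text
time_s: 9.18
ee_pos: [543.9, -76.2, 178.8]
ee_rot: [-180.0, -0.0, -13.7]
force: [1.2, 0.6, -1.7]
gripper_width: 37.9
gripper_force: 20.0
```

Request:
apply_moves --pt "-1 0.012 0.03 0 0 0 3" --pt "-1 0.012 0.03 0 0 0 3" --pt "-1 0.012 0.03 0 0 0 3" --pt "-1 0.012 0.03 0 0 0 3" --pt "-1 0.012 0.03 0 0 0 1.5"

```text
time_s: 9.6
ee_pos: [603.9, 74.1, 178.4]
ee_rot: [180.0, 0.0, -0.1]
force: [1.0, -1.1, -2.6]
gripper_width: 37.7
gripper_force: 20.0
```

Request:
apply_moves --pt "-1 0.012 0.02 0 0 0 0" --pt "-1 0.003 0.003 -0.01 0 0 0" --pt "-1 0 0 -0.02 0 0 0" --pt "-1 0 0 -0.02 0 0 0" --pt "-1 0 0 0 0 0 0"

```text
time_s: 10.02
ee_pos: [615.5, 94.8, 123.8]
ee_rot: [179.9, 0.6, -0.3]
force: [0.3, 0.2, -2.0]
gripper_width: 37.8
gripper_force: 20.0
```

Request:
apply_moves --pt "-1 0 0 0 0 0 0" --pt "-1 0 0 0 0 0 0"

```text
time_s: 10.18
ee_pos: [619.4, 95.1, 129.2]
ee_rot: [-180.0, -0.1, -0.3]
force: [1.1, -0.2, -2.1]
gripper_width: 38.2
gripper_force: 20.0
```

```bash
python3 - <<'E'
from fit import *
import pickle
fs={n:cams.grab_frame(n) for n in("side","top")}
pickle.dump(fs,open("f2.pkl","wb"));s=status.state();print(s["ee_pos"],s["ee_rot"],s["force"])
a=cv2.resize(fs["side"]["color"][150:290,200:360,::-1],None,fx=3,fy=3,interpolation=cv2.INTER_CUBIC)
b=cv2.resize(fs["top"]["color"][120:260,250:350,::-1],None,fx=3,fy=3,interpolation=cv2.INTER_CUBIC)
cv2.imwrite("pics/p4.png",np.hstack([a,b]))
E
```

```text
[619.8277241   95.16775658 129.87971299] [-1.79985903e+02 -1.54621890e-01 -3.00790918e-01] [-0.14463255 -0.06702072 -2.16100489]
```

View pics/p4.png

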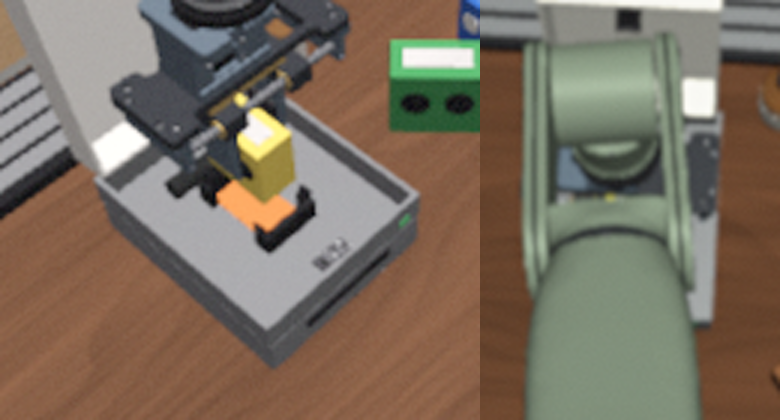

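```bash
cat > ov.py <<'E'
from fit import *
import pickle,sys
f=pickle.load(open(sys.argv[1],"rb"))["side"]; px,py,pa,cx,cy,cz=map(float,sys.argv[2:8]);S2=6;x0,y0,w,h=228,180,120,95
im=cv2.resize(np.ascontiguousarray(f["color"][y0:y0+h,x0:x0+w,::-1]),None,fx=S2,fy=S2,interpolation=cv2.INTER_CUBIC)
def ln(P,col):
    q=[tuple(int(v) for v in ((proj(f,X)-[x0,y0]+.5)*S2).round()) for X in P]
    for a,b in zip(q,q[1:]): cv2.line(im,a,b,col,1,cv2.LINE_AA)
def rect(P,lx,ly,z): b=box(P,lx,ly,z,z+1)[[0,1,3,2,0]];b[:,2]=z;return b
P=[px,py,pa]
ln(rect(P,220,180,70),(255,0,255));ln(rect(P,210,170,70),(255,0,255));ln(rect(P,75,43,40),(255,0,0))
b=box([cx,cy,-.005],70,38,cz-31,cz+31);ln(b[[0,1,3,2,0]],(0,0,255));ln(b[[4,5,7,6,4]],(0,0,255));ln(b[[0,4]],(0,0,255));ln(b[[1,5]],(0,0,255))
cv2.imwrite(sys.argv[8],im)
E
python3 ov.py f2.pkl 617.8 96.2 -0.006 619.8 95.2 124.5 pics/o1.png
```

```text
(no output)
```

View pics/o1.png

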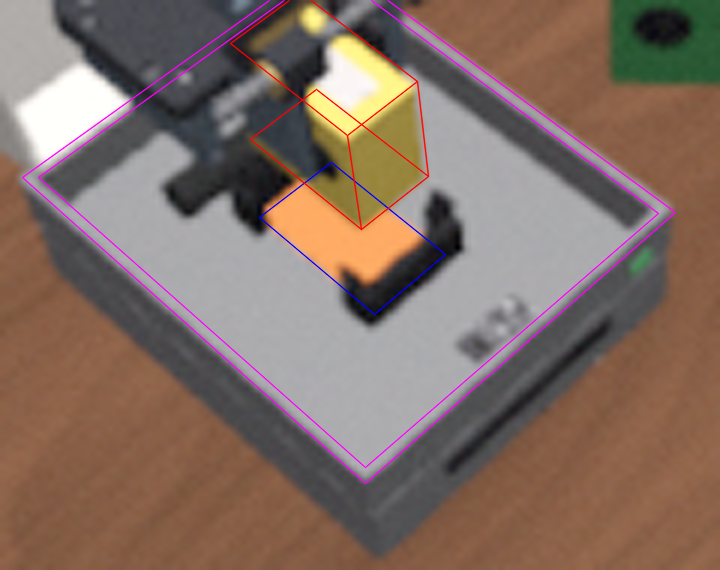

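The overlay lines up: the held cassette is centred on the TCP, and the bay centre is at about (617.8, 96.2).

Request:
apply_moves --pt "-1 -0.002 0.001 -0.008 0 0 -0.1" --pt "-1 0 0 -0.006 0 0 0" --pt "-1 0 0 -0.004 0 0 0" --pt "-1 0 0 0 0 0 0" --pt "-1 0 0 0 0 0 0"

```text
time_s: 10.7
ee_pos: [616.7, 96.4, 109.8]
ee_rot: [180.0, 0.1, -0.4]
force: [1.0, 0.7, -1.3]
gripper_width: 37.6
gripper_force: 20.0
```

Request:
apply_moves --pt "-1 0 0 -0.002 0 0 0" --pt "-1 0 0 -0.002 0 0 0" --pt "-1 0 0 -0.002 0 0 0" --pt "-1 0 0 -0.002 0 0 0" --pt "-1 0 0 0 0 0 0"

```text
time_s: 11.12
ee_pos: [616.7, 96.4, 101.8]
ee_rot: [180.0, 0.1, -0.4]
force: [-0.3, -0.3, -2.6]
gripper_width: 37.8
gripper_force: 20.0
```

Request:
apply_moves --pt "-1 0.001 0 -0.002 0 0 0" --pt "-1 0 0 -0.002 0 0 0" --pt "-1 0 0 -0.002 0 0 0" --pt "-1 0 0 0 0 0 0"

```text
time_s: 11.45
ee_pos: [617.7, 96.4, 95.7]
ee_rot: [180.0, 0.1, -0.4]
force: [-0.3, -0.1, -2.5]
gripper_width: 37.8
gripper_force: 20.0
```

Request:
apply_moves --pt "-1 0 0 -0.002 0 0 0" --pt "-1 0 0 -0.002 0 0 0" --pt "-1 0 0 -0.001 0 0 0" --pt "-1 0 0 0 0 0 0"

```text
time_s: 11.78
ee_pos: [617.8, 96.4, 90.9]
ee_rot: [180.0, 0.0, -0.4]
force: [0.4, 0.3, -2.5]
gripper_width: 37.5
gripper_force: 20.0
```

No contact forces with the cassette about 8 mm below the guide tops, so it is entering cleanly.

Request:
apply_moves --pt "-1 0 0 -0.002 0 0 0" --pt "-1 0 0 -0.002 0 0 0" --pt "-1 0 0 -0.002 0 0 0" --pt "-1 0 0 -0.001 0 0 0" --pt "-1 0 0 0 0 0 0"

```text
time_s: 12.2
ee_pos: [617.7, 96.4, 83.9]
ee_rot: [180.0, 0.0, -0.4]
force: [0.4, 0.1, -2.4]
gripper_width: 37.8
gripper_force: 20.0
```

Request:
apply_moves --pt "-1 0 0 -0.001 0 0 0" --pt "-1 0 0 -0.001 0 0 0" --pt "-1 0 0 -0.001 0 0 0" --pt "-1 0 0 -0.001 0 0 0" --pt "-1 0 0 0 0 0 0"

```text
time_s: 12.62
ee_pos: [617.8, 96.4, 80.0]
ee_rot: [180.0, 0.0, -0.4]
force: [-0.2, 0.2, -2.3]
gripper_width: 38.0
gripper_force: 20.0
```

Request:
apply_moves --pt "-1 0 0 -0.001 0 0 0" --pt "-1 0 0 -0.001 0 0 0" --pt "-1 0 0 0 0 0 0"

```text
time_s: 12.87
ee_pos: [617.8, 96.4, 78.1]
ee_rot: [180.0, 0.0, -0.4]
force: [0.9, -0.2, -2.4]
gripper_width: 38.0
gripper_force: 20.0
```

Request:
apply_moves --pt "-1 0 0 -0.0005 0 0 0" --pt "-1 0 0 -0.0005 0 0 0" --pt "-1 0 0 -0.0005 0 0 0"

```text
time_s: 13.12
ee_pos: [618.0, 96.4, 76.8]
ee_rot: [180.0, -0.0, -0.4]
force: [-0.6, 0.7, -2.4]
gripper_width: 37.8
gripper_force: 20.0
```

Request:
apply_moves --pt "-1 0 0 -0.0005 0 0 0" --pt "-1 0 0 -0.0005 0 0 0" --pt "-1 0 0 0 0 0 0"

```text
time_s: 13.37
ee_pos: [618.1, 96.4, 76.4]
ee_rot: [180.0, -0.0, -0.4]
force: [-1.4, -1.1, 2.5]
gripper_width: 37.7
gripper_force: 20.0
```

Request:
apply_moves --pt "0.3 0 0 0 0 0 0" --pt "0.3 0 0 0 0 0 0" --pt "0.3 0 0 0 0 0 0" --pt "0.3 0 0 0 0 0 0" --pt "0.3 0 0 0 0 0 0"

```text
time_s: 13.78
ee_pos: [618.0, 96.4, 75.7]
ee_rot: [180.0, -0.0, -0.4]
force: [-1.1, 0.2, 0.4]
gripper_width: 59.2
gripper_force: 0.0
```

Request:
apply_moves --pt "0.3 0 0 0.005 0 0 0" --pt "0.3 0 0 0.015 0 0 0" --pt "0.3 0 0 0.02 0 0 0" --pt "0.3 0 0 0.03 0 0 0" --pt "0.3 0 0 0.03 0 0 0"

```text
time_s: 14.2
ee_pos: [617.4, 96.3, 176.5]
ee_rot: [180.0, 0.1, -0.4]
force: [0.2, 0.2, 0.1]
gripper_width: 59.1
gripper_force: 0.0
```

Request:
apply_moves --pt "0.3 -0.02 -0.02 0.03 0 0 0" --pt "0.3 -0.02 -0.035 0 0 0 0" --pt "0.3 -0.02 -0.035 0 0 0 0" --pt "0.3 -0.02 -0.035 0 0 0 0" --pt "0.3 -0.02 -0.035 0 0 0 0"

```text
time_s: 14.62
ee_pos: [516.9, -64.7, 206.5]
ee_rot: [180.0, -0.1, -0.3]
force: [0.8, -0.7, 1.1]
gripper_width: 59.5
gripper_force: 0.0
```

Request:
apply_moves --pt "0.3 -0.02 -0.035 0 0 0 0" --pt "0.3 -0.02 -0.035 0 0 0 0" --pt "0.3 -0.01 -0.02 0 0 0 0" --pt "0.3 0 0 0 0 0 0" --pt "0.3 0 0 0 0 0 0"

```text
time_s: 15.03
ee_pos: [467.7, -154.3, 206.3]
ee_rot: [-180.0, -0.1, -0.5]
force: [0.1, 0.3, -0.5]
gripper_width: 59.0
gripper_force: 0.0
```

```bash
python3 - <<'E'
from h import *
import pickle
fs={n:cams.grab_frame(n) for n in("side","top")}
pickle.dump(fs,open("f3.pkl","wb"))
E
python3 ov.py f3.pkl 617.8 96.2 -0.006 618 96.4 71 pics/o2.png
```

```text
(no output)
```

View pics/o2.png

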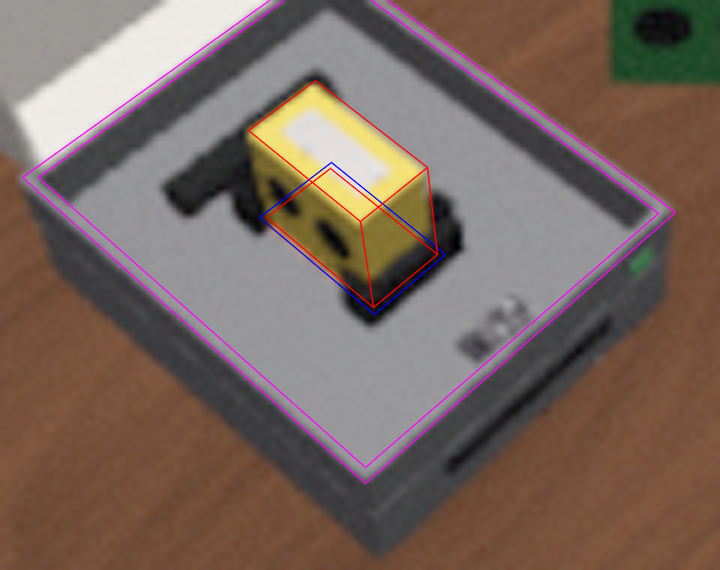

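The picture shows the cassette upright and fully home between the guides, matching the model box. The cover is open and the gripper is clear.

```bash
python3 -c "
from workcell import env
print(env.job_done())"
```

```text
the job is handed in; nothing more can be done
None
```

The job is handed in: the cover sprang open, and the last picture shows the smaller yellow cassette standing upright and fully home in the bay, released, with the arm clear. No verdict came back.

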